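# Hold the hidden bolt head behind the sound box's front bracket

### The job

On the yellow sound box, a spanner sits on the nut in front of the upright front bracket and its weight has turned the bolt so that the spanner sags. Reach down from above into the narrow gap behind the bracket, grip the hidden square bolt head by its flats, gently (it is soft nylon: grip it with no more than 50 N) and without pressing hard on the acrylic box, turn it until the spanner is level, and keep it from turning back: finish while still holding the head, spanner level. Do not touch the spanner, and leave the resin discs and the specimen box where they are.

Things in the scene. Friction and masses are not known exactly. Their poses are not given: they have to be found in the camera images.
- exhibit: Fixed yellow acrylic sound box, roof off. Origin on the table straight below the bolt head; +x points from housing to front bracket, z up; place and yaw vary. Bracket: upright plate, x 25 to 33 mm, 182 mm wide in y, top 125 mm above the table; a grey horn sticks 100 mm out of its front at y -50 mm. Housing: x -155 to -25 mm, 182 mm wide, top 115 mm. Brittle: press it with less than 15 N.
- gap (a point): Middle of the gap's mouth, between housing and bracket, 115 mm above the table; axes as the exhibit's. The gap is open at the top, 50 mm in x, 170 mm in y; its ends are closed by cheeks up to this height, its floor is 8 mm above the table.
- bolt_head (a point): Square white nylon head in the gap, 22 mm across flats (its y and z), 20 mm long along the bolt's axis (its x, level, as the exhibit's x). Origin at its centre, on the axis, mid-gap, 100 mm above the table. It only turns, with the spanner: when that sags by a rad, the head is turned by -a about the exhibit's +x, its top leaning to +y; at a = 0 its y flats are upright.
- spanner (a point): Handle end of the steel spanner that sits on the brass nut in front of the bracket: a round end 28 mm across, 158 mm from the bolt's axis along the point's +y (the exhibit's +y when level) and 47 mm in front of the head's centre. The spanner is 190 mm long, 8 mm thick, and turns rigidly with the bolt head. Must not be touched.
- bolt (a joint): Turn of the bolt, rad: 0 = spanner level, positive = handle end sagging. Its rubber bush is a spring of 0.4 N m/rad towards 0; the spanner's weight (0.07 to 0.16 N m) makes it sag by 0.15 to 0.4 rad at the start, and again when let go. A gripper holding the head squarely by its y flats turns it by turning about the bolt's axis.
- disc0: Clear resin disc with a dark brown specimen, 60 mm across, 36 mm high, the specimen set in its top face, loose; origin at the centre of its underside. Leave it alone.
- disc1: The same with a grey specimen. Leave it alone.
- disc2: The same with a reddish specimen. Leave it alone.
- specimen_box: Clear open-topped box, 90 by 90 by 70 mm high, with black rock inside, loose; origin at the centre of its underside. Leave it alone.

How it is judged:
By the outcome, as a careful person would: the job done as asked, in the order asked, and still so for the second after the job is handed in, while the arm keeps its last pose, push and grip.
It also fails if it takes over 32 s, if anything falls off the work surface, if the arm or the gripper's body presses on something with over 40 N, if the wrist force passes 120 N, or if a joint passes its speed limit or range.

### The arm

A 7-joint arm with a two-finger parallel gripper is mounted at the origin on the work surface. World frame = base frame: x ahead of the robot, y to its left, z up, the work surface at z = 0. Lengths are in mm, angles in rad, forces in N, time in s.
With the tool pointing down it reaches from about 400 to 850 mm from the base axis. Payload 6.9 kg.
Tool frame: the origin (TCP) lies between the finger pads; the fingertips stand 8 mm ahead of it and the grasp point (between the pads) lies 11 mm behind it; z points along the fingers, y is the line along which they close (so a half turn about z gives the same grasp; the last joint's range is limited). The gripper opens to 85 mm and grips with 20 to 120 N. Pads are 22 mm wide; open, the fingers measure 114 mm over their backs; the gripper's body (76 mm by 85 mm) begins 54 mm behind the grasp point. The pads swing forward as they close: fully open they stand 13 mm farther back than shut.
Start: joints at [-1.036, 0.507, -0.238, 1.5, 0.126, 1.149, -0.155], TCP at [259.879, 568.397, 239.275] pointing down, gripper open.
Joint ranges: [-3.08, 3.08], [-0.24, 2.05], [-1.43, 1.35], [0, 2.5], [-1.52, 4.66], [0.17, 1.96], [-2.89, 2.89]. Speed limits (rad/s): [2.39, 2.39, 3.14, 3.14, 3.14, 3.14, 3.14].

### API

Orientations are given as a unit quaternion [w, x, y, z].
In Python, from cell import r gives the robot as it stands.
- The arm moves only by the shell command python3 -m crank 'ROWS' [FORCE]. ROWS is JSON, a list of rows, each a list of 3 entries, a list of its own where there are three numbers: the turn, a rotation vector about the tool's x, y, z in rad, then the shift along the tool's x, y, z in m, then the finger opening in m, from 0 to 0.0854. A call has 1 to 5 rows; each row is the pose to reach, as a shift and turn from the pose commanded when the call began, along the tool's axes at that moment; what a row does not reach only later rows make up. A row lasts 1/10 s, in which the tool goes at most 50 mm and 8.59 degrees, less where a joint would pass 70% of its speed; a pose out of reach is approached as far as the arm can. A call with a gripper value outside its range is refused whole. The fingers move at their own pace and stop on an object; FORCE is the grip in N (left out, the last holds). Time passes only in rows, so rows that repeat a pose let the fingers close. It gives the time, the measured TCP pose, the force, the opening and the grip force at its end, in the units of the state.
- r.get_state(): the state, without advancing time (a new reading comes with each control period).
- r.capture(name): name is "side" or "top" or "wrist"; returns the picture (384x512x3 uint8, blue, green, red); there is no depth.
- r.calibration(name): a dict with "fx", "fy", "cx", "cy" (pixels), "rvec" (rotation vector, rad) and "tvec" (3), from world to camera coordinates, as OpenCV has them. Camera axes: x right, y down, z forward; pixel columns grow to the right and rows downward; lengths in mm; the calibration is good to about 2 mm. A picture is of the moment at which its call begins: read the wrist's pose just before it. calibration takes no time and is no camera call; for the wrist camera it gives the pose at the moment of the call.
- r.close_job(): hands the job in; it is judged then, once.
Trained networks look in the newest picture that a camera, given by its name, has taken for a name from the list of things; names that differ only in an ending like _2 or _b are one class to them, and where a whole thing is asked for, a point or a joint stands for the part that bears it (a point fixed in the world has none). Each returns a list of dicts, best first, with "score" (0 to 1); they miss things now and then, are a little off and sometimes report something else, mostly with a low value. They report only what shows in the picture. A call takes as long as a camera call.
- r.find_in(camera, thing): "bbox" ([centre column, centre row, width, height] in pixels, round what is visible of it).
- r.cut_out(camera, thing): "mask" (384x512 bool, what is visible of it) and "bbox" ([centre column, centre row, width, height] in pixels, round what is visible of it).
The state is a dict: "t": time; "joint_pos": joint angles; "joint_vel": joint speeds; "tau": joint torques, N m; "eef_pos": TCP position; "tool_rot": TCP orientation; "force": force on the tool from outside, world axes, zero at the start; "moment": the same for the moment, N m; "grip_width": finger opening in mm; "grip_force": force on a finger pad.
Only numpy, scipy, OpenCV 4.12 (cv2) and the standard library are available. Lean on these libraries where they do the work, as an engineer would, in place of code of your own. Each camera call takes 0.05 s, during which the arm holds its last target. There are 200 camera calls.

## Working session

There is one attempt and no reset: what is moved stays moved. The work goes in short steps, Python scripts to look and compute and a shell command to move; the robot and the scene stay as the last step left them, time stands still between calls to the robot, and variables do not carry over. Pictures are saved under pics/ and viewed, at most 10 in all, crops included, and the job is handed in when it is done.

```bash
mkdir -p pics; ls; cat > h.py <<'E'
from cell import r
import numpy as np, cv2
from scipy.spatial.transform import Rotation as R
def cal(n):
    c=r.calibration(n);K=np.array([[c['fx'],0,c['cx']],[0,c['fy'],c['cy']],[0,0,1.]])
    return K,np.array(c['rvec'],float),np.array(c['tvec'],float)
def onz(n,px,z,C=None):
    K,rv,t=C or cal(n);Rm=cv2.Rodrigues(rv)[0]
    d=(Rm.T@np.linalg.inv(K)@np.c_[np.atleast_2d(px),np.ones(len(np.atleast_2d(px)))].T).T
    o=-Rm.T@t
    return o+d*((z-o[2])/d[:,2])[:,None]
def proj(n,P,C=None):
    K,rv,t=C or cal(n);return cv2.projectPoints(np.array(P,float),rv,t,K,None)[0][:,0]
E
python3 - <<'E'
from h import *
ims=[]
for n in ['top','side']:
    im=r.capture(n);cv2.imwrite(f'pics/{n}0.png',im);np.save(f'{n}.npy',im)
    for th in ['exhibit','bolt_head','spanner']:
        for d in r.find_in(n,th)[:1]: print(n,th,np.round(d['bbox'],0),round(d['score'],2))
    K,rv,t=cal(n);print(n,K[0,0],-cv2.Rodrigues(rv)[0].T@t)
s=r.get_state();print(s['t'],s['eef_pos'],s['tool_rot'],s['force'])
E
```

```text
pics
top exhibit [203. 193. 134. 154.] 0.72
top bolt_head [183. 174.  95.  38.] 0.62
top spanner [178. 174.  88.  38.] 0.85
top 361.9211178198652 [423.84601057  27.11757256 774.20138067]
side exhibit [220. 201. 157. 127.] 0.93
side bolt_head [221. 161.  53.  34.] 0.51
side spanner [221. 160.  54.  32.] 0.63
side 383.48216468279065 [ 134.85504439 -411.95811213  590.08308995]
0.4 [259.8478565  568.34118827 239.14969653] [-3.10056752e-05  2.12750587e-01  9.77106529e-01 -1.35973888e-04] [ 0.06278116 -0.4393482  -0.98096517]
```

View pics/top0.png

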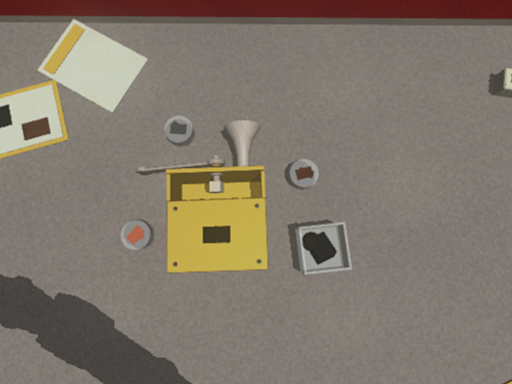

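View pics/side0.png

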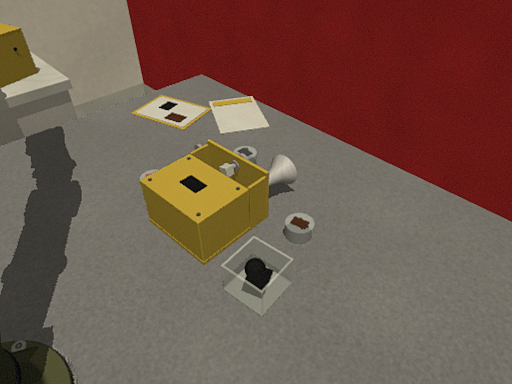

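Top view: housing top corners at about (167,200), (266,198), (268,269) and (168,271). White head is near (215,186), spanner handle end near (141,169), horn up, so exhibit +x is roughly image up. The side view shows the head at about (228,169).

```bash
python3 - <<'E'
from h import *
im=cv2.imread('pics/top0.png');hsv=cv2.cvtColor(im,cv2.COLOR_BGR2HSV)
m=((hsv[...,0]>18)&(hsv[...,0]<35)&(hsv[...,1]>150)&(hsv[...,2]>60)).astype(np.uint8)
m[:150]=0;m[:,:155]=0;m[285:]=0;m[:,280:]=0
c=onz('top',[[167,200],[266,198],[268,270],[168,271]],115)
print(c.round(1))
yaw=np.arctan2(*( (c[0]-c[3]+c[1]-c[2])[[1,0]])); yaw2=np.arctan2(*((c[0]-c[1]+c[3]-c[2])[[1,0]]))-np.pi/2
print(yaw,yaw2, (c[0]+c[1])/2)
print('head',onz('top',[[215,186]],111))
b=onz('top',[[165,168],[265,167]],125);print('bracket',b.round(1))
for n in ['top','side']:
    K,rv,t=cal(n)
    g=cv2.resize(im if n=='top' else cv2.imread('pics/side0.png'),None,fx=1,fy=1)
cv2.imwrite('pics/t1.png',np.hstack([cv2.resize(im[145:285,130:280],None,fx=4,fy=4,interpolation=2)]))
s=r.get_state();print(R.from_quat(np.array(s['tool_rot'])[[1,2,3,0]]).as_matrix().round(3))
E
```

```text
[[510.9 199.  115. ]
 [518.1  16.4 115. ]
 [388.8  10.8 115. ]
 [382.9 189.5 115. ]]
0.05884098054687227 0.03630738182904847 [514.51840749 107.72806304 115.        ]
head [[539.48080752 111.74727702 111.        ]]
bracket [[569.  203.7 125. ]
 [574.2  19.3 125. ]]
[[-0.909  0.416 -0.   ]
 [ 0.416  0.909 -0.   ]
 [ 0.    -0.    -1.   ]]
```

View pics/t1.png

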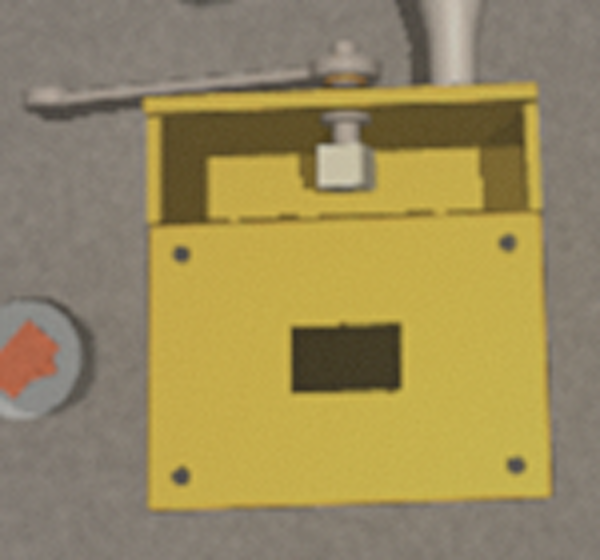

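```bash
python3 - <<'E'
from h import *
from scipy.optimize import least_squares
C=cal('top')
crop=np.array([[149,226],[542,213],[551,494],[149,508],[145,99],[537,84],[43,99]])
px=crop/4+[130-.4,145-.4]
def W(p,L):
    c,s=np.cos(p[2]),np.sin(p[2]);L=np.array(L,float)
    return np.c_[p[0]+c*L[:,0]-s*L[:,1],p[1]+s*L[:,0]+c*L[:,1],L[:,2]]
def loc(p):
    a=p[3];return [[-25,91,115],[-25,-91,115],[-155,-91,115],[-155,91,115],[33,91,125],[33,-91,125],[47,158*np.cos(a),100-158*np.sin(a)]]
f=lambda p:((proj('top',W(p,loc(p)),C)-px)).ravel()
s=least_squares(f,[539,110,.04,.25]);print(s.x,s.fun.reshape(-1,2).round(1))
m=[[-25,91,115],[-25,-91,115],[-155,-91,115],[-155,91,115],[33,91,125],[33,-91,125],[0,11,111]]
print(proj('side',W(s.x,m)).round(0))
E
```

```text
[5.39721075e+02 1.10150364e+02 5.57699883e-02 1.86578663e-01] [[-0.2 -0.5]
 [ 0.1 -0.8]
 [ 0.8  1.2]
 [-0.6  1.1]
 [-0.4 -0.6]
 [ 0.2 -0.5]
 [ 0.1 -0.2]]
[[189. 152.]
 [249. 188.]
 [197. 222.]
 [139. 179.]
 [209. 138.]
 [269. 170.]
 [222. 163.]]
```

```bash
cat >> h.py <<'E'
def E():  # exhibit pose x,y,yaw
    return np.loadtxt('ex.txt')
def go(local,tilt):
    """row to bring TCP to local exhibit coords (mm), tool down, y along ex +y, tool's turned by -tilt about exhibit +x"""
    e=E();Rz=R.from_euler('z',e[2]);P=Rz.apply(local)+[e[0],e[1],0]
    T=Rz*R.from_rotvec([-tilt,0,0])*R.from_matrix(np.diag([-1,1,-1.]))
    s=r.get_state();q=R.from_quat(np.array(s['tool_rot'])[[1,2,3,0]])
    print('row',(q.inv()*T).as_rotvec().round(4),(q.inv().apply(P-s['eef_pos'])/1000).round(4),'t',s['t'],'F',np.round(s['force'],1),'M',np.round(s['moment'],2),'w',round(s['grip_width'],1),round(s['grip_force'],1))
E
echo 539.7 110.2 0.056 > ex.txt
python3 -c "
from h import *
go([0,0,240],0)"
```

```text
row [-3.000e-04 -1.000e-04 -4.848e-01] [-0.445  -0.3003 -0.0008] t 0.4 F [ 0.1 -0.4 -1. ] M [ 0.01 -0.03 -0.03] w 85.3 0.0
```

```bash
for i in 1; do python3 -m crank '[[[0,0,-0.1],[-0.04,-0.027,0],0.085],[[0,0,-0.2],[-0.08,-0.054,0],0.085],[[0,0,-0.3],[-0.12,-0.081,0],0.085],[[0,0,-0.4],[-0.16,-0.108,0],0.085],[[0,0,-0.485],[-0.2,-0.135,0],0.085]]'; done; python3 -c "
from h import *
go([0,0,240],0)"
```

```text
t: 0.9
eef_pos: [386.4, 360.7, 239.4]
tool_rot: [0.0, -0.03, 1.0, 0.0]
force: [0.6, 0.6, 0.4]
grip_width: 84.8
grip_force: 0.0
row [0.0001 0.0004 0.0044] [-0.1379 -0.2593 -0.0005] t 0.9 F [0.6 0.6 0.4] M [-0.07 -0.01  0.02] w 84.8 0.0
```

```bash
python3 -m crank '[[[0,0,0],[-0.022,-0.042,0],0.085],[[0,0,0],[-0.044,-0.084,0],0.085],[[0,0,0],[-0.066,-0.126,0],0.085],[[0,0,0],[-0.088,-0.168,0],0.085],[[0,0,0],[-0.110,-0.21,0],0.085]]' >/dev/null;  python3 -m crank '[[[0,0,0.004],[-0.015,-0.025,0],0.085],[[0,0,0.004],[-0.028,-0.05,0],0.085],[[0,0,0.004],[-0.028,-0.05,0],0.085]]'; python3 - <<'E'
from h import *
go([0,0,240],0)
im=r.capture('wrist');C=cal('wrist');cv2.imwrite('pics/w1.png',im)
print('cam',-cv2.Rodrigues(C[1])[0].T@C[2])
e=E()
g=im.copy()
L=[[0,0,111],[-25,91,115],[-25,-91,115],[33,91,125],[33,-91,125],[25,0,125],[-25,0,115]]
p=proj('wrist',R.from_euler('z',e[2]).apply(L)+[e[0],e[1],0],C);print(p.round(0))
for th in ['bolt_head','spanner']:
    for d in r.find_in('wrist',th)[:1]: print(th,np.round(d['bbox'],0),round(d['score'],2))
for q in p: cv2.circle(g,(int(q[0]),int(q[1])),2,(255,0,255),-1)
cv2.imwrite('pics/w1g.png',g)
E
```

```text
t: 1.7
eef_pos: [540.0, 105.7, 239.0]
tool_rot: [0.0, -0.023, 1.0, -0.001]
force: [-0.1, 0.2, 1.0]
grip_width: 85.2
grip_force: 0.0
row [-0.0024  0.0006 -0.0106] [ 0.0001  0.0045 -0.001 ] t 1.7 F [-0.1  0.2  1. ] M [-0.01  0.02 -0.03] w 85.2 0.0
cam [454.05582692 104.71419788 373.04581276]
[[252. 182.]
 [361. 154.]
 [142. 156.]
 [358. 223.]
 [146. 225.]
 [252. 215.]
 [251. 155.]]
bolt_head [324. 202. 183.  80.] 0.64
spanner [324. 204. 179.  75.] 0.66
```

View pics/w1g.png

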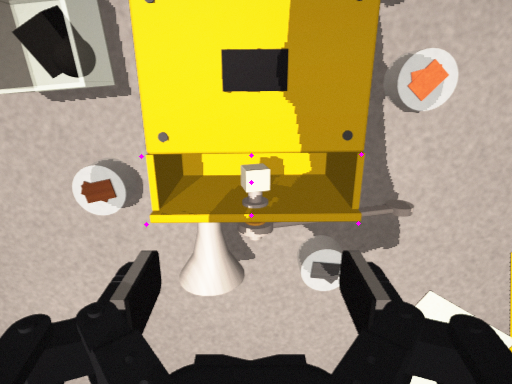

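Head top at about (257,172), bracket's front edge at row ~221, spanner handle end near (403,208). My predicted points sit about 3 px to the left. I'll zoom in.

```bash
python3 - <<'E'
import cv2
im=cv2.imread('pics/w1.png');cv2.imwrite('pics/w1z.png',cv2.resize(im[140:245,135:415],None,fx=2.85,fy=4,interpolation=2))
E
```

```text
(no output)
```

View pics/w1z.png

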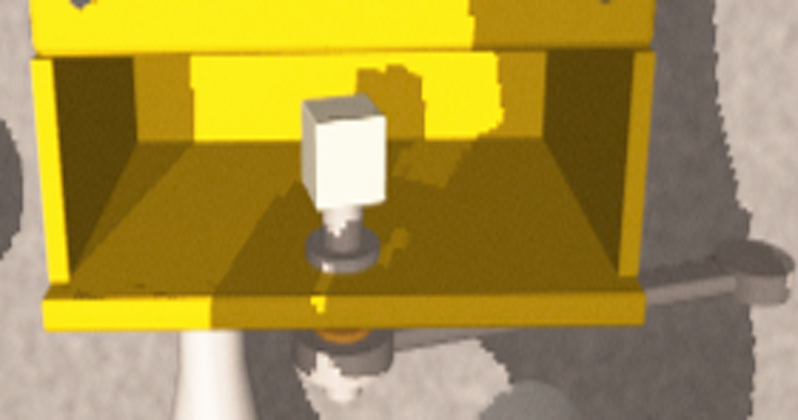

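Zoom: head's top face has corners at zoom px (317,121), (384,116), (384,203) and (318,208), with its −y flat and back face also visible. Handle end is at about (757,270).

```bash
cat > fit.py <<'E'
from h import *
from scipy.optimize import least_squares
Ct=cal('top');Cw=cal('wrist')
ct=np.array([[149,226],[542,213],[551,494],[149,508],[145,99],[537,84],[43,99]])/4+[129.6,144.6]
cw=np.array([[654,50],[33,54],[44,329],[643,324],[317,121],[384,116],[384,203],[318,208],[303,105],[757,270]])/[2.85,4]+[134.7,139.6]
def W(p,L): return R.from_euler('z',p[2]).apply(np.array(L,float))+[p[0],p[1],0]
def hd(a,x,y,z):
    return R.from_rotvec([-a,0,0]).apply([x,y,z])+[0,0,100]
def sp(a): return [47,158*np.cos(a),100-158*np.sin(a)]
def lt(a): return [[-25,91,115],[-25,-91,115],[-155,-91,115],[-155,91,115],[33,91,125],[33,-91,125],sp(a)]
def lw(a): return [[-25,91,115],[-25,-91,115],[33,-91,125],[33,91,125],hd(a,-10,-11,11),hd(a,-10,11,11),hd(a,10,11,11),hd(a,10,-11,11),hd(a,-10,-11,-11),sp(a)]
ft=lambda p:(proj('top',W(p,lt(p[3])),Ct)-ct).ravel()*2  # mm per px about 1.9
fw=lambda p:(proj('wrist',W(p,lw(p[3])),Cw)-cw).ravel()*.85
for f in (ft,fw,lambda p:np.r_[ft(p),fw(p)]):
    s=least_squares(f,[539,110,.04,.25],loss='soft_l1');print(s.x.round(3),s.fun.reshape(-1,2).round(1).tolist())
E
python3 fit.py
```

```text
[5.39204e+02 1.10048e+02 5.50000e-02 1.84000e-01] [[-0.3, -0.4], [0.3, -0.9], [1.5, 3.1], [-1.1, 2.8], [-0.7, -0.7], [0.5, -0.4], [0.0, -0.1]]
[5.36356e+02 1.16136e+02 5.90000e-02 2.35000e-01] [[0.8, -0.0], [-0.8, 0.5], [-0.6, 0.6], [1.1, 0.4], [-0.3, -0.0], [0.8, -0.5], [0.6, -0.4], [-0.4, 0.3], [-0.7, -2.0], [-0.2, 0.6]]
[5.37581e+02 1.14726e+02 6.60000e-02 2.38000e-01] [[-5.2, 2.3], [-4.6, -0.3], [-1.9, 3.6], [-4.6, 5.5], [-6.3, 2.0], [-5.0, 0.2], [-0.7, 4.7], [-1.0, 0.5], [-2.3, 2.3], [-1.6, 2.2], [-0.2, 0.9], [-1.8, 1.2], [-0.7, 0.5], [-0.8, 0.5], [-1.7, 1.5], [-2.1, -0.9], [-1.4, 0.5]]
```

```bash
echo 538.5 112 0.058 > ex.txt; python3 -c "
from h import *
go([0,0,200],0.0)"
```

```text
row [ 0.0006 -0.0003 -0.0054] [-0.0009  0.0007  0.0393] t 1.85 F [-0.5  0.9  0.2] M [0.03 0.04 0.04] w 85.4 0.0
```

```bash
python3 -m crank '[[[0,0,-0.005],[-0.001,0,0],0.085],[[0,0,-0.005],[-0.001,0,0],0.085],[[0,0,-0.005],[-0.001,0,0],0.085]]'; python3 - <<'E'
from h import *
C=cal('wrist');im=r.capture('wrist');print(C[2],cal('wrist')[2])
import pickle;pickle.dump(C,open('C.pkl','wb'))
cv2.imwrite('pics/w2.png',im);cv2.imwrite('pics/w2z.png',cv2.resize(im[140:245,135:415],None,fx=2.85,fy=4,interpolation=2))
go([0,0,200],0)
E
```

```text
t: 2.15
eef_pos: [538.8, 111.5, 239.4]
tool_rot: [0.0, -0.029, 1.0, 0.0]
force: [-0.7, 0.6, 0.0]
grip_width: 84.8
grip_force: 0.0
[ -80.38226701 -556.23355629  202.69617146] [ -80.35535395 -556.23610795  202.69296902]
row [0.0001 0.0001 0.0003] [0.0003 0.0007 0.0394] t 2.2 F [ 0.9  0.1 -0.2] M [ 0.01 -0.   -0.02] w 85.1 0.0
```

View pics/w2z.png

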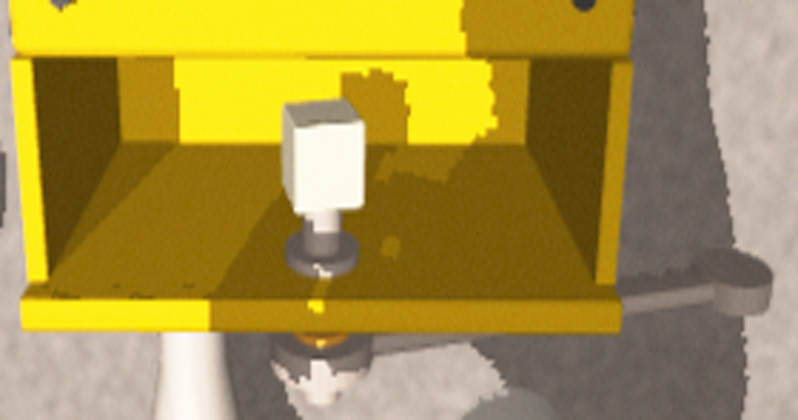

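Settled view: head's top face corners (297,123), (364,121), (364,206) and (297,211). Housing edge runs (13,56)–(633,55), bracket front edge (22,331)–(620,331), handle end centre ~(738,280).

```bash
sed -i "s/^cw=.*/cw=np.array([[633,55],[13,56],[22,331],[620,331],[297,123],[364,121],[364,206],[297,211],[282,106],[738,278]])\/[2.85,4]+[134.7,139.6]/; s/^Ct=.*/import pickle;Ct=cal('top');Cw=pickle.load(open('C.pkl','rb'))/" fit.py; python3 fit.py
```

```text
[5.39204e+02 1.10048e+02 5.50000e-02 1.84000e-01] [[-0.3, -0.4], [0.3, -0.9], [1.5, 3.1], [-1.1, 2.8], [-0.7, -0.7], [0.5, -0.4], [0.0, -0.1]]
[5.38669e+02 1.10049e+02 5.90000e-02 2.36000e-01] [[0.6, 0.4], [-1.0, 0.3], [-0.4, 0.3], [1.3, 0.2], [-0.6, 0.3], [0.6, -0.7], [0.4, -0.2], [-0.3, 0.4], [-0.2, -1.6], [-0.1, 0.2]]
[5.38928e+02 1.10110e+02 5.50000e-02 2.20000e-01] [[-0.4, -0.1], [0.2, -0.7], [1.5, 3.4], [-1.2, 3.1], [-0.8, -0.4], [0.4, -0.2], [2.9, 1.4], [0.6, 0.9], [-0.9, 0.3], [-0.4, 0.3], [1.2, 0.7], [-0.7, 0.5], [0.6, -0.3], [0.3, 0.1], [-0.5, 0.6], [0.0, -1.4], [1.0, 1.5]]
```

```bash
echo 538.9 110.1 0.056 > ex.txt; cat >> h.py <<'E'
def axis(k,a,dy=0): go([0,k*np.sin(a)+dy,100+k*np.cos(a)],a)
E
python3 -c "
from h import *
axis(65,.225);axis(-11,.225)"
```

```text
row [0.2251 0.0003 0.0023] [-0.0001  0.0133  0.076 ] t 2.2 F [ 0.9  0.1 -0.2] M [ 0.01 -0.   -0.02] w 85.1 0.0
row [0.2251 0.0003 0.0023] [-0.     -0.0037  0.1501] t 2.2 F [ 0.9  0.1 -0.2] M [ 0.01 -0.   -0.02] w 85.1 0.0
```

```bash
python3 -m crank '[[[0.08,0,0.002],[0,0.005,0.025],0.05],[[0.16,0,0.002],[0,0.01,0.05],0.05],[[0.225,0,0.002],[0,0.0133,0.076],0.05],[[0.225,0,0.002],[0,0.0133,0.076],0.05],[[0.225,0,0.002],[0,0.0133,0.076],0.05]]' 30; python3 - <<'E'
from h import *
C=cal('wrist');im=r.capture('wrist')
axis(-11,.225)
# measured head
L=[]
e=E()
for x in(-10,10):
  for y in (-11,11):
    for z in (-11,11): L.append(R.from_rotvec([-.225,0,0]).apply([x,y,z])+[0,0,100])
p=proj('wrist',R.from_euler('z',e[2]).apply(L)+[e[0],e[1],0],C)
g=cv2.resize(im,None,fx=1.5,fy=1.5)
for q in p: cv2.circle(g,tuple(int(v*1.5) for v in q),2,(255,0,255),-1)
cv2.imwrite('pics/w3.png',g);print(p.round(0).tolist())
E
```

```text
t: 2.7
eef_pos: [538.1, 124.4, 163.4]
tool_rot: [0.003, -0.028, 0.993, -0.112]
force: [-1.0, -1.1, 0.5]
grip_width: 50.0
grip_force: 0.0
row [ 0.0011  0.0008 -0.0016] [0.0007 0.0012 0.0767] t 2.75 F [-0.4  0.5  0.2] M [0.22 0.03 0.02] w 50.4 0.0
[[234.0, 191.0], [232.0, 202.0], [265.0, 191.0], [267.0, 202.0], [234.0, 217.0], [233.0, 231.0], [265.0, 217.0], [266.0, 231.0]]
```

View pics/w3.png

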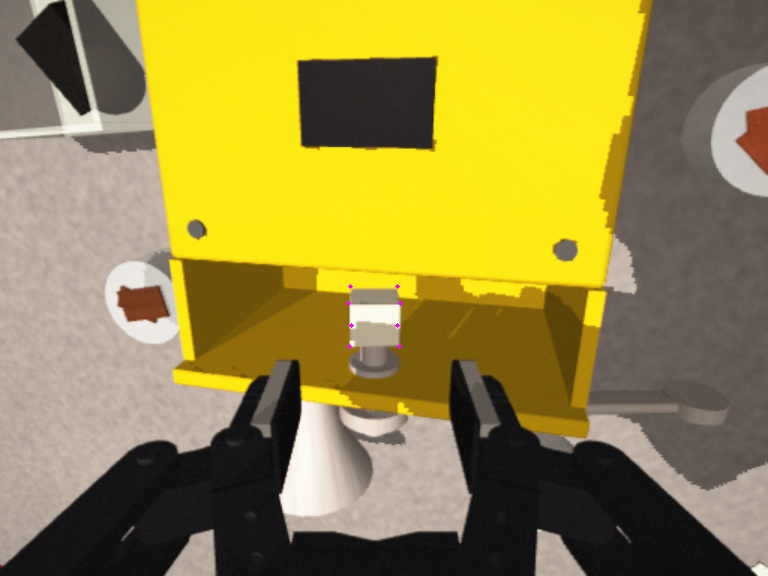

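The projected head corners land on the head, and both −y and +y flats are edge-on. The tilt of 0.225 matches and the fingers straddle the head evenly, so I'm descending.

```bash
python3 -m crank '[[[0,0,0],[0.0003,0.0006,0.02],0.05],[[0,0,0],[0.0005,0.001,0.04],0.05],[[0,0,0],[0.0005,0.001,0.058],0.05],[[0,0,0],[0.0005,0.001,0.073],0.05],[[0,0,0],[0.0005,0.001,0.0765],0.05]]'; python3 -m crank '[[[0,0,0],[0,0,0],0.032],[[0,0,0],[0,0,0],0.032]]';python3 -c "
from h import *
axis(-11,.225)"
```

```text
t: 3.25
eef_pos: [539.1, 105.6, 88.9]
tool_rot: [0.003, -0.026, 0.993, -0.112]
force: [0.3, 0.0, -0.1]
grip_width: 50.3
grip_force: 0.0
t: 3.45
eef_pos: [539.6, 107.7, 89.9]
tool_rot: [0.004, -0.027, 0.993, -0.112]
force: [0.2, 1.1, 0.1]
grip_width: 32.3
grip_force: 0.0
row [ 0.0009  0.0019 -0.0023] [0.0005 0.0001 0.0006] t 3.45 F [0.2 1.1 0.1] M [0.19 0.06 0.01] w 32.3 0.0
```

```bash
for w in 1; do python3 -m crank '[[[0,0,0],[0,0,0.001],0.025],[[0,0,0],[0,0,0.001],0.025]]' 30;python3 -m crank '[[[0,0,0],[0,0,0],0.0225],[[0,0,0],[0,0,0],0.0225]]'; python3 -m crank '[[[0,0,0],[0,0,0],0.021],[[0,0,0],[0,0,0],0.021]]';done; python3 -c "
from h import *
axis(-11,.225)"
```

```text
t: 3.65
eef_pos: [539.0, 107.8, 88.2]
tool_rot: [0.004, -0.027, 0.993, -0.112]
force: [-0.3, -0.1, 0.1]
grip_width: 25.5
grip_force: 0.0
t: 3.85
eef_pos: [539.0, 107.0, 87.9]
tool_rot: [0.003, -0.027, 0.993, -0.113]
force: [0.3, -3.0, 4.0]
grip_width: 22.5
grip_force: 1.8
t: 4.05
eef_pos: [539.0, 106.8, 88.1]
tool_rot: [0.003, -0.027, 0.993, -0.113]
force: [-0.4, -4.1, 5.4]
grip_width: 21.9
grip_force: 28.4
row [-0.0012  0.0004 -0.0016] [-0.0001  0.0006 -0.0014] t 4.05 F [-0.4 -4.1  5.4] M [-0.7  -0.03  0.03] w 21.9 28.4
```

```bash
python3 -m crank '[[[-0.03,0,0],[0,0.0002,-0.0001],0.02],[[-0.06,0,0],[0,0.0005,-0.0003],0.02],[[-0.09,0,0],[0,0.0008,-0.0004],0.02],[[-0.12,0,0],[0,0.0012,-0.0005],0.02],[[-0.12,0,0],[0,0.0012,-0.0005],0.02]]' 40; python3 -c "
from h import *
axis(-12.4,.225);axis(-12.4,0)"
```

```text
t: 4.55
eef_pos: [538.9, 108.3, 87.9]
tool_rot: [0.002, -0.027, 0.998, -0.052]
force: [1.2, -2.7, 2.7]
grip_width: 21.0
grip_force: 40.6
row [ 0.1214  0.0003 -0.0025] [-0.0001 -0.0009  0.0001] t 4.55 F [ 1.2 -2.7  2.7] M [-0.59 -0.16  0.1 ] w 21.0 40.6
row [-0.1036  0.0006 -0.0024] [-0.0001  0.0019  0.0001] t 4.55 F [ 1.2 -2.7  2.7] M [-0.59 -0.16  0.1 ] w 21.0 40.6
```

```bash
python3 -m crank '[[[-0.03,0,0],[0,0.0003,-0.0001],0.02],[[-0.06,0,0],[0,0.0006,-0.0001],0.02],[[-0.104,0,0],[0,0.0011,-0.0001],0.02],[[-0.104,0,0],[0,0.0011,-0.0001],0.02],[[-0.104,0,0],[0,0.0011,-0.0001],0.02]]'; python3 - <<'E'
from h import *
axis(-12.4,0)
for n in ('top','wrist'):
    im=r.capture(n);cv2.imwrite(f'pics/{n}4.png',im)
im=cv2.imread('pics/top4.png');w=cv2.imread('pics/wrist4.png')
a=cv2.resize(im[145:205,125:285],None,fx=4,fy=4,interpolation=2)
b=cv2.resize(w,(426,320))
o=np.zeros((570,640,3),np.uint8);o[:240]=a;o[245:565,:426]=b
cv2.imwrite('pics/c4.png',o)
e=E()
for s in (-.1,-.05,0,.05,.1,.2): print(s,proj('top',R.from_euler('z',e[2]).apply([[47,158*np.cos(s),100-158*np.sin(s)]])+[e[0],e[1],0]).round(1))
E
```

```text
t: 5.05
eef_pos: [538.8, 109.5, 87.8]
tool_rot: [0.0, -0.027, 1.0, -0.001]
force: [0.7, -5.2, 3.0]
grip_width: 21.4
grip_force: 42.5
row [-0.0024  0.0005 -0.0013] [-0.0001  0.0006  0.0002] t 5.05 F [ 0.7 -5.2  3. ] M [-1.02 -0.17 -0.08] w 21.4 42.5
-0.1 [[131.6 164.3]]
-0.05 [[132.8 165.3]]
0 [[134.1 166.3]]
0.05 [[135.6 167.2]]
0.1 [[137.2 168.1]]
0.2 [[141.  169.8]]
```

View pics/c4.png

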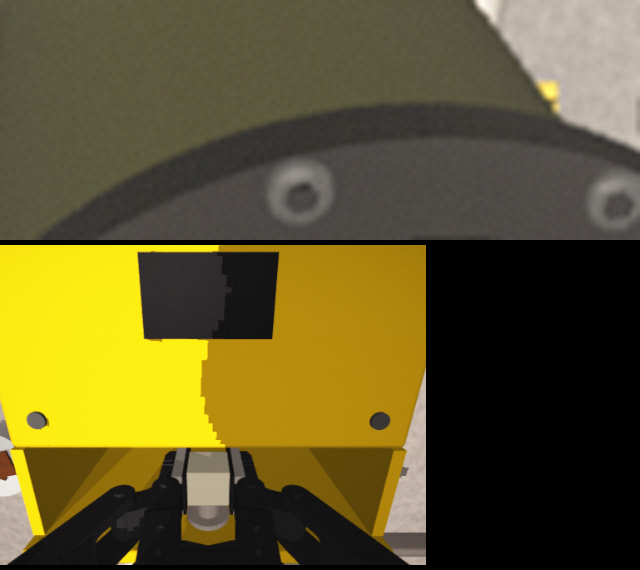

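The top view is blocked by the arm. In the wrist view the head is held squarely between the pads. I'll check level against projected spanner outlines in the side and wrist views.

```bash
python3 - <<'E'
from h import *
e=E()
Wd=lambda L:R.from_euler('z',e[2]).apply(np.array(L,float))+[e[0],e[1],0]
def ann(n,im,x0,y0,w,h,f):
    C=cal(n);g=cv2.resize(im[y0:y0+h,x0:x0+w],None,fx=f,fy=f,interpolation=2)
    for s,c in ((-.08,(255,0,0)),(0,(0,255,0)),(.08,(0,0,255))):
        th=np.linspace(0,2*np.pi,40)
        L=[[43,158*np.cos(s)+14*np.cos(t),100-158*np.sin(s)+14*np.sin(t)] for t in th]
        p=((proj(n,Wd(L),C)-[x0,y0]+.5)*f).astype(int)
        cv2.polylines(g,[p.reshape(-1,1,2)],True,c,1)
        L=[R.from_rotvec([-s,0,0]).apply(v)+[0,0,100] for v in ([-10,-11,11],[-10,11,11],[10,11,11],[10,-11,11],[-10,-11,11],[-10,-11,-11],[-10,11,-11],[-10,11,11])]
        p=((proj(n,Wd(L),C)-[x0,y0]+.5)*f).astype(int)
        if n=='wrist': cv2.polylines(g,[p.reshape(-1,1,2)],False,c,1)
        if n=='wrist':
            L=[R.from_rotvec([-s,0,0]).apply([43,y,0])+[0,0,100] for y in (80,150)]
            p=((proj(n,Wd(L),C)-[x0,y0]+.5)*f).astype(int);cv2.line(g,tuple(map(int,p[0])),tuple(map(int,p[1])),c,1)
    return g
si=r.capture('side');cv2.imwrite('pics/side5.png',si)
C=cal('wrist');wi=r.capture('wrist');cv2.imwrite('pics/wrist5.png',wi)
a=ann('side',si,160,110,80,60,5)
b=ann('wrist',wi,200,230,312,154,2.5)
o=np.zeros((600,790,3),np.uint8)
b=b[:,:780];a=a[:210]
o[:a.shape[0],:a.shape[1]]=a;o[212:212+b.shape[0],:b.shape[1]]=b[:388]
cv2.imwrite('pics/c5.png',o)
E
```

```text
(no output)
```

View pics/c5.png

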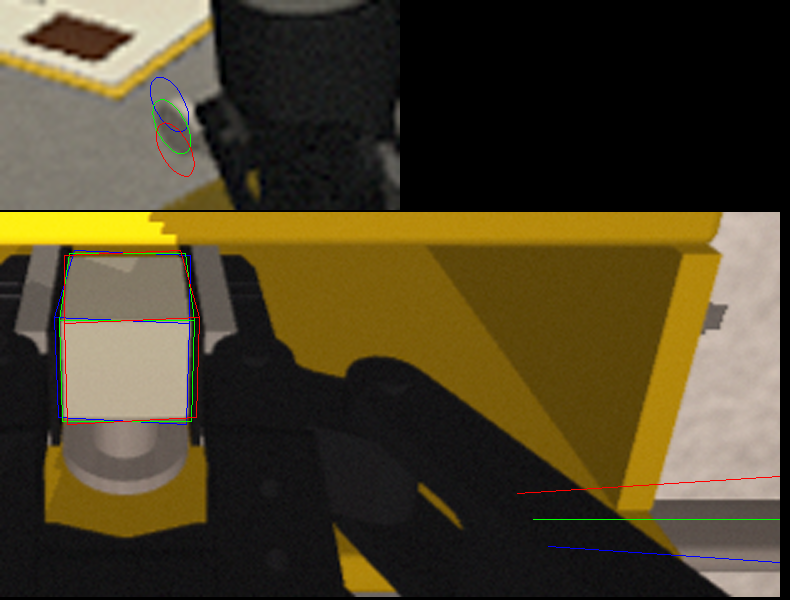

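Green (level) outlines match both the head and the horizontal bar. A numeric check of the bar's slope and the forces comes next.

```bash
python3 - <<'E'
from h import *
g=cv2.cvtColor(cv2.imread('pics/wrist5.png'),cv2.COLOR_BGR2GRAY).astype(float)
cols=np.arange(464,511)
for r0,r1 in ((338,352),(352,364),(363,382)):
    d=np.diff(g[r0:r1,cols],axis=0);k=np.abs(d.mean(1)).argmax();lo=max(k-2,0);w=np.abs(d[lo:k+3])
    rr=(w*(np.arange(len(w))[:,None]+lo+r0+.5)).sum(0)/w.sum(0)
    print(r0,d.mean(1).round(0)[k],rr.mean().round(1),'slope',np.polyfit(cols,rr,1)[0].round(4))
e=E()
for a in (-.05,0,.05):
  for x,z in ((51,6),(43,6),(43,-6)):
    p=proj('wrist',R.from_euler('z',e[2]).apply([R.from_rotvec([-a,0,0]).apply([x,y,z])+[0,0,100] for y in (105,135)])+[e[0],e[1],0])
    print(a,x,z,((p[1]-p[0])[1]/(p[1]-p[0])[0]).round(4),p[0].round(0))
axis(-12.4,0)
E
```

```text
338 -87.0 344.6 slope 0.0008
352 5.0 362.0 slope -0.0017
363 34.0 373.5 slope 0.004
-0.05 51 6 0.0459 [474. 385.]
-0.05 43 6 0.0438 [478. 372.]
-0.05 43 -6 0.0407 [463. 351.]
0 51 6 0.0016 [468. 375.]
0 43 6 0.0015 [472. 363.]
0 43 -6 0.0013 [456. 343.]
0.05 51 6 -0.0426 [461. 366.]
0.05 43 6 -0.0409 [465. 354.]
0.05 43 -6 -0.0381 [449. 335.]
row [-0.003   0.0005 -0.0008] [-0.0002  0.0006  0.0002] t 5.25 F [ 0.5 -5.5  3.4] M [-1.26 -0.28 -0.05] w 21.2 42.6
```

The spanner is level to within about 0.005 rad. Grip is about 42 N and the side load about 6 N, so I'm handing in.

```bash
python3 -c "
from cell import r
print(r.close_job())"
```

```text
the job is handed in; nothing more can be done
None
```

The job is handed in: the gripper is still holding the bolt head by its flats at about 42 N, and the spanner measured level to within about 0.005 rad, with about 6 N of force on the arm.

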